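Lay the tagine service

TASK

Get the tagine service ready to carry out: the plank should hold three matching blue ramekins, so take out the odd white one and stand it in the wooden tray, and put the spare blue one from the tray into the well that it left. Put the clay lid on the tagine base, seated level inside the rim, and lay the spoon flat between plank and tagine, parallel to the plank and level with its middle, the spoon's centre line about 4 cm from the plank's edge. Set everything down without dropping it, and leave the salt box and the other two blue ramekins where they stand.

Things in the scene. Friction and masses are not known exactly. Their poses are not given: they have to be found in the camera images.
- plank: Dark wooden serving plank, 280 x 90 x 18 mm, fixed on the ledge; origin at the centre of its underside, x along its length, y across, z up. Three round wells, 68 mm wide and 6 mm deep (well floor 12 mm above the ledge), lie at x = -90, 0 and +90 mm, y = 0. At the start each well holds a ramekin; which well holds the white one varies. The plank may be on either side of the ledge.
- tray: Pale wooden stock tray, 220 x 110 mm outside, open on top, walls 4 mm thick and 12 mm high, floor 4 mm thick, fixed on the ledge; origin at the centre of its underside, x along its length, y across, z up. The spare blue ramekin stands in the half at +x; the half at -x is empty.
- tagine_base: Ochre-glazed clay tagine base, a round open dish 164 mm across and 46 mm high, fixed on the ledge; origin at the centre of its underside, z up. Inside its raised lip (inner diameter about 146 mm at the seat, lip 10 mm high) is a flat seat 36 mm above the ledge, on which the lid's foot rests with about 5 mm play all round.
- lid: Ochre-glazed clay cone-shaped tagine lid with a clip-on steel ring round its foot; foot 138 mm across, 122 mm high, 0.4 kg; origin at the centre of its underside, z up. On top is a round knob 38 mm across, from 104 to 122 mm above the underside, over a neck 32 mm across at 92 mm; below that the cone widens. Stands on the ledge at the start. On the base its underside is at 36 mm.
- white: White glazed ramekin, the odd one of the set on the plank; 62 mm across, 45 mm high, wall 4 mm, straight-sided above a slightly narrower foot; origin at the centre of its underside, z up. Stands in one of the plank's wells at the start.
- blue_spare: Blue glazed ramekin, the spare, standing in the tray at the start; 62 mm across, 45 mm high, wall 4 mm, straight-sided above a slightly narrower foot; origin at the centre of its underside, z up.
- blue_a: Blue glazed ramekin standing in one of the plank's wells, to be left there; 62 mm across, 45 mm high, wall 4 mm, straight-sided above a slightly narrower foot; origin at the centre of its underside, z up.
- blue_b: Blue glazed ramekin standing in one of the plank's wells, to be left there; 62 mm across, 45 mm high, wall 4 mm, straight-sided above a slightly narrower foot; origin at the centre of its underside, z up.
- spoon: Perforated steel spoon with a beech handle, 220 mm long, lying flat on the ledge; origin at the middle of its length on the underside, x along it towards the bowl, z up. Handle 18 mm wide and 14 mm high from x = -110 to +20 mm; round perforated bowl 52 mm across and 6 mm high, centred at x = +84 mm. Either end may point either way in the end.
- salt_box: White plastic salt box with a blue hinged flap, 85 x 110 mm and 80 mm high, loose; origin at the centre of its underside. Stands beyond the tagine, to be left alone.

How it is judged (in metres and radians):
At the end, for the whole second after the job is handed in: Released, at rest, level to 4 deg: white ramekin on the tray floor; spare down in a well, 9 mm from its centre at most; lid on the seat, centred to 9 mm; spoon on the ledge, tagine side of the plank, centre 25-55 mm from its edge, within 25 mm of its middle, parallel to 8 deg (horizontal distance between lid and tagine_base below 0.009 m and z of lid in the frame of tagine_base between 0.031 and 0.041 m and angle between each of lid, white, blue_spare, spoon's own z axis and vertical below 0.07 rad and x of white in the frame of tray between -0.077 and 0.077 m and y of white in the frame of tray between -0.023 and 0.023 m and z of white in the frame of tray between 0 and 0.009 m and (x of blue_spare in the frame of plank between -0.099 and -0.081 m or x of blue_spare in the frame of plank between -0.009 and 0.009 m or x of blue_spare in the frame of plank between 0.081 and 0.099 m) and y of blue_spare in the frame of plank between -0.009 and 0.009 m and z of blue_spare in the frame of plank between 0.008 and 0.0155 m and ((y of tagine_base in the frame of plank above 0 m and y of spoon in the frame of plank between 0.07 and 0.1 m) or (y of tagine_base in the frame of plank below 0 m and y of spoon in the frame of plank between -0.1 and -0.07 m)) and x of spoon in the frame of plank between -0.025 and 0.025 m and angle between the x axis of spoon and the x axis of plank, either way round below 0.15 rad and height (world z) of spoon below 0.005 m and linear speed of each of lid, white, blue_spare, spoon below 0.02 m/s); the robot touches nothing.
It fails at once if the salt box is shifted by more than 15 mm (distance of salt_box from where it was at the start of the episode above 0.015 m).
It fails at once if a blue ramekin that belongs on the plank is taken out or shifted by more than 10 mm (distance of any of blue_a, blue_b from where it was at the start of the episode above 0.01 m).
It fails at once if a ramekin, the lid or the spoon is dropped from more than about 20 mm ((linear speed of white above 0.65 m/s and contact force between white and the fingers below 0.1 N) or (linear speed of blue_spare above 0.65 m/s and contact force between blue_spare and the fingers below 0.1 N) or (linear speed of lid above 0.65 m/s and contact force between lid and the fingers below 0.1 N) or (linear speed of spoon above 0.65 m/s and contact force between spoon and the fingers below 0.1 N)).
It also fails if it takes over 120 s, if anything falls off the work surface, if the arm or the gripper's body presses on something with over 40 N, if the wrist force passes 120 N, or if a joint passes its speed limit or range.

ROBOT

A 7-joint arm with a two-finger parallel gripper is mounted at the origin on the work surface. World frame = base frame: x ahead of the robot, y to its left, z up, the work surface at z = 0. Lengths are in mm, angles in rad, forces in N, time in s.
With the tool pointing down it reaches from about 425 to 825 mm from the base axis. Payload 3.6 kg.
Tool frame: the origin (TCP) lies at the centre of the arm's flange, where the gripper is bolted on; the fingertips stand 173 mm ahead of it and the grasp point (between the pads) lies robot.hold_point_z ahead of it (robot.hold_point_z is the distance from the TCP to the grasp point, in mm); z points along the fingers, y is the line along which they close (so a half turn about z gives the same grasp; the last joint's range is limited). The gripper opens to 85 mm and grips with 20 to 120 N. Pads are 22 mm wide; open, the fingers measure 114 mm over their backs; the gripper's body (76 mm by 85 mm) begins 54 mm behind the grasp point. The pads swing forward as they close: fully open they stand 13 mm farther back than shut.
Start: joints at [1.185, 0.615, -0.013, 1.423, 0.008, 1.103, -0.04], TCP at [228.256, -608.585, 404.697] pointing down, gripper open.
Joint ranges: [-3.12, 3.12], [-0.3, 2.06], [-1.34, 1.32], [0.26, 2.42], [-1.36, 4.5], [0.01, 1.98], [-2.84, 2.84]. Speed limits (rad/s): [2.79, 2.79, 3.14, 3.14, 3.14, 3.14, 3.14].

INTERFACE

Orientations are given as a unit quaternion [w, x, y, z].
In Python, from plant import readout, eyes, robot gives the robot as it stands.
- The arm moves only by the shell command python3 -m jog 'ROWS'. ROWS is text: rows parted by semicolons, each of 7 numbers parted by spaces: the turn, a rotation vector about the world's x, y, z normalised to -1 to 1, where 1 is 0.12 rad, then the shift along the world's x, y, z normalised to -1 to 1, where 1 is 25 mm, then the opening, from 0 (shut) to 1 (fully open). In form: rx ry rz tx ty tz jaw; .... A call has exactly 8 rows; each row shifts and turns the commanded pose from where the row before left it; what a row does not reach is not made up. A row lasts 1/8 s, in which the tool goes at most 62.5 mm and 10.7 degrees, less where a joint would pass 70% of its speed; a pose out of reach is approached as far as the arm can. A call with a number of a shift or a turn outside -1 to 1 is refused whole. A call with a gripper value outside its range is refused whole. The fingers move at their own pace and stop on an object; the grip force is fixed at half the most. Time passes only in rows, so rows that do not move let the fingers close, or fill a call up. It gives the time, the measured TCP pose, the force, the opening and the grip force at its end, in the units of the state.
- readout.sense(): the state, without advancing time (a new reading comes with each control period).
- eyes.camera(name): name is "side" or "top"; returns a dict with "pixels" (420x560x3 uint8, blue, green, red), "fov_y" (degrees; the focal length in pixels is half the picture's height over the tangent of half this angle, whatever the lens; pixels are square), "cx", "cy" (the principal point, pixels), "view" (4x4, takes a point from world to camera coordinates). Camera axes: x right, y up, looking along -z (the intrinsics and any distortion apply to the point x, -y, -z); pixel columns grow to the right and rows downward; lengths in mm; the calibration is good to about 2 mm. A picture is of the moment at which its call begins. There is no depth.
- robot.finish_job(): hands the job in; it is judged then, once.
The state is a dict: "time": time; "joint_pos": joint angles; "dq": joint speeds; "joint_torque": joint torques, N m; "position": TCP position; "tool_rot": TCP orientation; "wrist_force": force on the tool from outside, world axes, zero at the start; "torque": the same for the moment, N m; "width": finger opening in mm; "grip_force": force on a finger pad.
Only numpy, scipy, OpenCV 4.12 (cv2) and the standard library are available. Lean on these libraries where they do the work, as an engineer would, in place of code of your own. Each camera call takes 0.05 s, during which the arm holds its last target. There are 200 camera calls.

## Working session

There is one attempt and no reset: what is moved stays moved. The work goes in short steps, Python scripts to look and compute and a shell command to move; the robot and the scene stay as the last step left them, time stands still between calls to the robot, and variables do not carry over. Pictures are saved under pics/ and viewed, at most 14 in all, crops included, and the job is handed in when it is done.

```bash
ls; mkdir -p pics; python3 - <<'E'
from plant import readout, eyes, robot
import cv2
print(robot.hold_point_z, readout.sense())
for n in("side","top"):
    c=eyes.camera(n); cv2.imwrite(f"pics/{n}0.png",c["pixels"]); print({k:v for k,v in c.items() if k!="pixels"})
E
```

```text
pics
154.70000000000002 {'time': 0.0, 'joint_pos': array([ 1.18546506,  0.61593752, -0.01263667,  1.42493709,  0.00807617,
        1.10339911, -0.04041286]), 'dq': array([ 0.00084803, -0.00088577,  0.00030216, -0.00139243,  0.00063909,
       -0.00054252,  0.00030457]), 'joint_torque': array([ 2.75277198e-04, -4.69210446e+01,  2.58986335e-01, -1.71034330e+01,
        9.90338012e-03,  9.66917229e-03, -1.69663590e-07]), 'position': array([ 228.17790688, -608.28454806,  403.51295299]), 'tool_rot': array([-1.29419834e-03,  9.83941960e-01,  1.78483861e-01, -2.37963629e-04]), 'wrist_force': array([-0.13149479, -0.2459853 , -0.18464339]), 'torque': array([-0.00083299,  0.00411222,  0.00520063]), 'grip_force': 0.0, 'width': 85.43014728385033}
{'fov_y': 45.708934869110074, 'cx': 269.38502612422667, 'cy': 210.66521723642725, 'view': array([[-9.14738942e-01, -4.03972985e-01,  7.64824481e-03,
         5.17286775e+02],
       [ 2.41150669e-01, -5.30667471e-01,  8.12550546e-01,
        -1.81476679e+02],
       [-3.24189795e-01,  7.45116006e-01,  5.82840556e-01,
        -1.06270285e+03],
       [ 0.00000000e+00,  0.00000000e+00,  0.00000000e+00,
         1.00000000e+00]])}
{'fov_y': 44.16270420973135, 'cx': 282.50393961903393, 'cy': 216.14053751332813, 'view': array([[ 5.10660266e-03, -9.99761314e-01, -2.12423321e-02,
         8.24503242e+00],
       [ 9.97015425e-01,  3.45386462e-03,  7.71253068e-02,
        -5.72615044e+02],
       [-7.70335300e-02, -2.15727811e-02,  9.96795089e-01,
        -1.28918520e+03],
       [ 0.00000000e+00,  0.00000000e+00,  0.00000000e+00,
         1.00000000e+00]])}
```

View pics/top0.png

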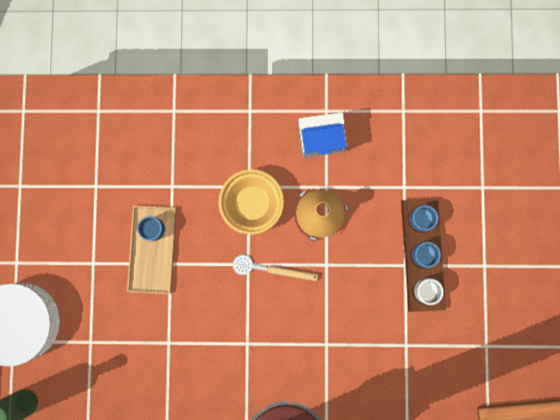

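View pics/side0.png

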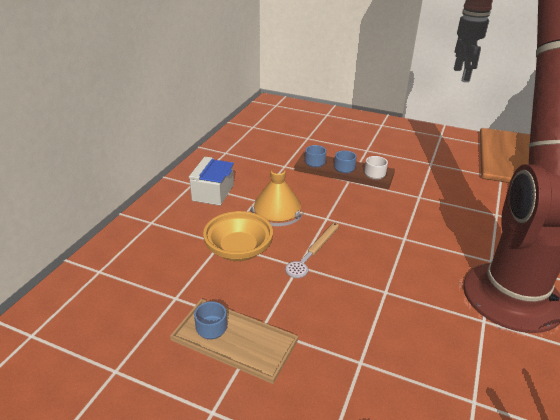

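The top view shows the tray at about (152,250) with the spare at (150,228), the base at (251,202), the lid at (321,213) and the spoon from (242,265) to (318,277). The plank is at about (425,255), with the white ramekin at (429,291) nearest the robot, and the salt box is at (323,135). Next I'll segment these and project them to the world.

```bash
cat > h.py <<'E'
import numpy as np, cv2
from plant import readout, eyes, robot
def K(c):
    f=c["pixels"].shape[0]/2/np.tan(np.radians(c["fov_y"]/2)); return f
def w(c,u,v,z):
    f=K(c); d=np.array([(u-c["cx"])/f,-(v-c["cy"])/f,-1.]); R=c["view"][:3,:3]; t=c["view"][:3,3]
    o=-R.T@t; d=R.T@d; return (o+d*(z-o[2])/d[2])[:2].round(1)
def p(c,P):
    q=c["view"][:3,:3]@np.array(P,float)+c["view"][:3,3]; f=K(c)
    return np.array([c["cx"]+f*q[0]/-q[2], c["cy"]-f*q[1]/-q[2]])
def blob(c,box,lo,hi,show=True):
    x0,y0,x1,y1=box; h=cv2.cvtColor(c["pixels"][y0:y1,x0:x1],cv2.COLOR_BGR2HSV)
    m=cv2.inRange(h,lo,hi); n,l,s,_=cv2.connectedComponentsWithStats(m)
    k=1+np.argmax(s[1:,4]); m=(l==k).astype(np.uint8)
    cn=max(cv2.findContours(m,cv2.RETR_EXTERNAL,cv2.CHAIN_APPROX_NONE)[0],key=len)
    return cn.reshape(-1,2)+[x0,y0], m
E
python3 - <<'E'
from h import *
c=eyes.camera("top"); im=c["pixels"]
cv2.imwrite("pics/t1.png",cv2.resize(im[190:305,120:345],None,fx=3.5,fy=3.5,interpolation=cv2.INTER_CUBIC))
cv2.imwrite("pics/t2.png",cv2.resize(im[190:320,290:460],None,fx=4.5,fy=4.5,interpolation=cv2.INTER_CUBIC))
E
```

```text
(no output)
```

View pics/t1.png

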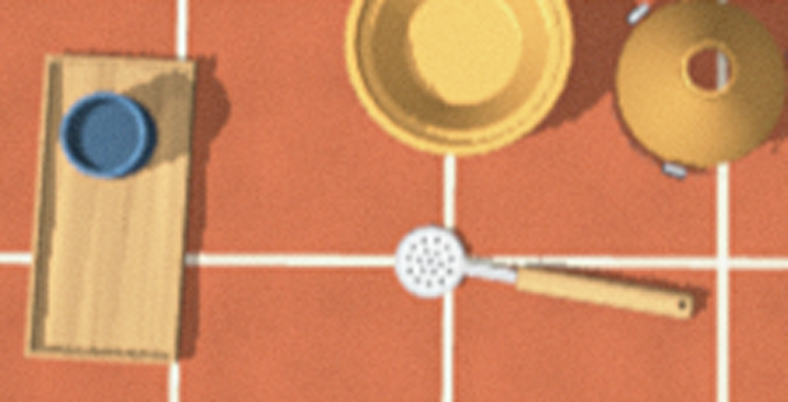

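View pics/t2.png

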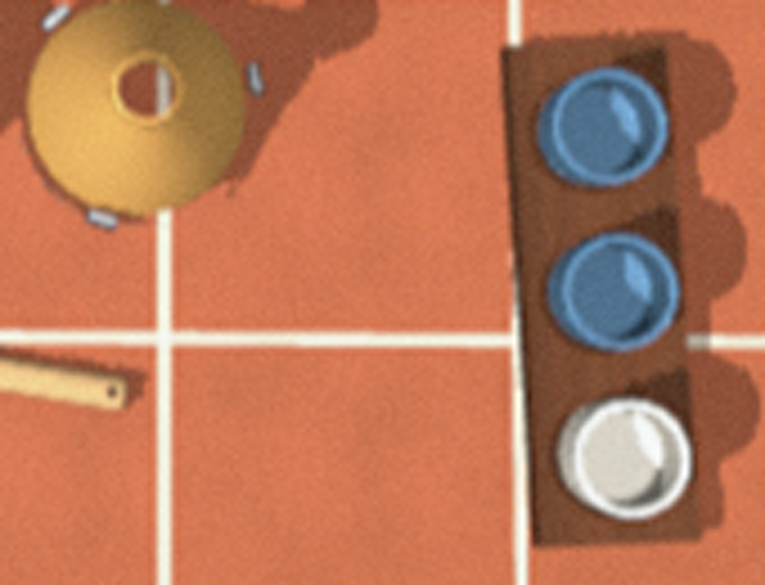

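The crops show all three rims, the tray and plank corners, the lid's ring clips and knob, and the spoon ends clearly. In t1 the spoon bowl is at (431,262) and its butt at (693,303). In t2 the white rim centre is at (631,459).

```bash
cat > m.py <<'E'
from h import *
c=eyes.camera("top"); s=eyes.camera("side")
g=lambda x,y,k,x0,y0,z:w(c,x0+(x+.5)/k-.5,y0+(y+.5)/k-.5,z)
a=lambda x,y,z:g(x,y,3.5,120,190,z)
b=lambda x,y,z:g(x,y,4.5,290,190,z)
T=[a(x,y,12) for x,y in((47,55),(195,58),(178,360),(27,355))]
P=[b(x,y,18) for x,y in((503,47),(665,45),(700,540),(533,547))]
for n,Q in(("tray",T),("plank",P)):
    print(n,[q.tolist() for q in Q],"c",np.mean(Q,0),"sides",[round(np.linalg.norm(Q[i]-Q[i-1]),1) for i in range(4)])
R=dict(a=b(608,127,57),b=b(621,293,57),white=b(632,459,57),spare=a(109,135,49),knob=a(709,70,122),bowl=a(431,262,6),butt=a(692,303,10))
for k,v in R.items(): print(k,v)
print("spoon len bowl-butt",np.linalg.norm(R["bowl"]-R["butt"])," expect 194")
cl=[a(638,14,8),a(674,170,8),b(255,79,8),b(103,219,8),b(55,17,8)]
print("clips",[q.tolist() for q in cl])
# base: rim
cn,m=blob(c,(205,155,298,245),(15,110,90),(32,255,255))
e=cv2.fitEllipse(cv2.convexHull(cn)); print("base",e,w(c,*e[0],46), w(c,e[0][0]+e[1][0]/2,e[0][1],46))
cn,m=blob(c,(292,180,352,245),(10,110,60),(32,255,255))
e=cv2.fitEllipse(cv2.convexHull(cn)); print("lid cone",e,w(c,*e[0],20),w(c,e[0][0]+e[1][0]/2,e[0][1],20))
h=[(R["knob"],122),(R["white"],57),(R["spare"],49),(R["a"],57),(R["bowl"],6),(R["butt"],10)]
print("side proj",[p(s,[*q,z]).round(0).tolist() for q,z in h])
E
python3 m.py
```

```text
tray [[599.9, 395.7], [598.0, 286.3], [378.2, 294.0], [381.0, 404.2]] c [489.275 345.05 ] sides [np.float64(219.1), np.float64(109.4), np.float64(219.9), np.float64(110.2)]
plank [[614.8, -290.5], [616.2, -381.2], [340.9, -395.5], [336.4, -303.5]] c [ 477.075 -342.675] sides [np.float64(278.7), np.float64(90.7), np.float64(275.7), np.float64(92.1)]
a [ 566.9 -338.7]
b [ 476.8 -344.3]
white [ 387.7 -348.7]
spare [539.2 338.1]
knob [580.4 -84.3]
bowl [449.8 111.7]
butt [421.3 -78. ]
spoon len bowl-butt 191.82893420962333  expect 194
clips [[631.8, -38.6], [517.5, -65.0], [597.3, -152.0], [517.3, -65.8], [632.4, -38.3]]
base ((250.6494598388672, 201.51502990722656), (64.80294036865234, 65.43910217285156), 56.48529815673828) [607.1  89.9] [607.3   9. ]
lid cone ((319.9080505371094, 213.09820556640625), (49.47188949584961, 50.34783172607422), 77.354736328125) [580.8 -84. ] [ 581.  -146.6]
side proj [[278.0, 170.0], [376.0, 160.0], [211.0, 310.0], [316.0, 149.0], [296.0, 267.0], [334.0, 223.0]]
```

```bash
python3 -m jog '0 0 -0.32 0.7 1 -0.4 1;0 0 -0.32 0.7 1 -0.4 1;0 0 -0.32 0.7 1 -0.4 1;0 0 -0.32 0.7 1 -0.4 1;0 0 -0.32 0.7 1 -0.4 1;0 0 -0.32 0.7 1 -0.4 1;0 0 -0.32 0.7 1 -0.4 1;0 0 -0.32 0.7 1 -0.4 1'
python3 -m jog '0 0 0 0.2 0.6 0 1;0 0 0 0.2 0.6 0 1;0 0 0 0.2 0.6 0 1;0 0 0 0.2 0.6 0 1;0 0 0 0 0 -0.8 1;0 0 0 0 0 -0.8 1;0 0 0 0 0 0 1;0 0 0 0 0 0 1'
```

```text
time: 1.25
position: [368.8, -407.8, 324.5]
tool_rot: [0.0, 1.0, 0.025, 0.0]
wrist_force: [1.5, -0.2, 0.3]
width: 85.4
grip_force: 0.0
time: 2.25
position: [388.5, -348.7, 285.4]
tool_rot: [0.0, 1.0, 0.026, 0.0]
wrist_force: [-0.2, -0.2, -0.0]
width: 85.5
grip_force: 0.0
```

```bash
python3 -m jog '0 0 0 0 0 -1 1;0 0 0 0 0 -1 1;0 0 0 0 0 -0.8 1;0 0 0 0 0 -0.5 1;0 0 0 0 0 -0.4 1;0 0 0 0 0 0 0;0 0 0 0 0 0 0;0 0 0 0 0 0 0'
python3 -m jog '0 0 0 0 0 0 0;0 0 0 0 0 0.2 0;0 0 0 0 0 0.2 0;0 0 0 0 0 0.4 0;0 0 0 0 0 0.8 0;0 0 0 0 0 0.8 0;0 0 0 0 0 0.8 0;0 0 0 0 0 0 0'
python3 - <<'E'
from h import *
c=eyes.camera("side"); cv2.imwrite("pics/s1.png",cv2.resize(c["pixels"][80:280,240:500],None,fx=2.5,fy=2.5))
E
```

```text
time: 3.25
position: [388.5, -348.8, 192.9]
tool_rot: [0.001, 1.0, 0.026, 0.001]
wrist_force: [1.1, -0.8, 1.3]
width: 59.3
grip_force: 64.7
time: 4.25
position: [388.6, -348.9, 273.9]
tool_rot: [0.001, 1.0, 0.026, 0.002]
wrist_force: [-0.6, -0.0, -3.0]
width: 59.2
grip_force: 64.7
```

View pics/s1.png

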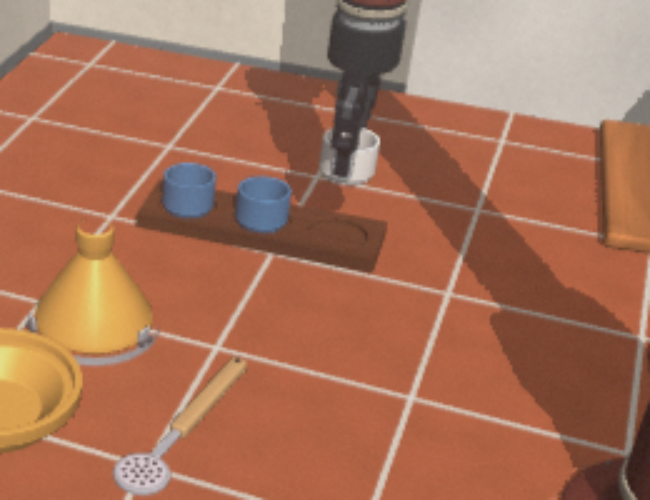

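```bash
python3 -m jog '0 0 0 0.4 1 0.2 0;0 0 0 0.4 1 0.2 0;0 0 0 0.4 1 0.2 0;0 0 0 0.4 1 0.2 0;0 0 0 0.4 1 0.2 0;0 0 0 0.4 1 0 0;0 0 0 0.4 1 0 0;0 0 0 0.4 1 0 0'
python3 -m jog '0 0 0 0 1 0 0;0 0 0 0 1 0 0;0 0 0 0 1 0 0;0 0 0 0 1 0 0;0 0 0 0 1 0 0;0 0 0 0 1 0 0;0 0 0 0 1 0 0;0 0 0 0 1 0 0'
python3 -m jog '0 0 0 -0.1 1 0 0;0 0 0 -0.1 1 0 0;0 0 0 -0.1 1 0 0;0 0 0 -0.1 1 0 0;0 0 0 -0.1 1 0 0;0 0 0 -0.1 1 0 0;0 0 0 -0.1 1 0 0;0 0 0 -0.1 1 0 0'
python3 -m jog '0 0 0 -0.14 0.96 0 0;0 0 0 -0.14 0.96 0 0;0 0 0 -0.14 0.96 0 0;0 0 0 -0.14 0.96 0 0;0 0 0 0 0 -0.8 0;0 0 0 0 0 -0.8 0;0 0 0 0 0 -0.8 0;0 0 0 0 0 -0.8 0'
```

```text
time: 5.3
position: [468.2, -147.6, 296.2]
tool_rot: [-0.0, 1.0, 0.026, -0.001]
wrist_force: [0.6, 0.7, -1.5]
width: 59.2
grip_force: 64.8
time: 6.3
position: [467.8, 52.2, 296.3]
tool_rot: [0.0, 1.0, 0.026, -0.001]
wrist_force: [0.6, 1.2, -1.8]
width: 59.2
grip_force: 64.8
time: 7.3
position: [447.7, 252.1, 296.1]
tool_rot: [0.001, 1.0, 0.026, -0.001]
wrist_force: [0.7, 1.1, -1.5]
width: 59.0
grip_force: 64.8
time: 8.3
position: [433.8, 347.2, 215.4]
tool_rot: [0.001, 1.0, 0.026, -0.001]
wrist_force: [-0.6, 0.4, -2.0]
width: 59.2
grip_force: 64.8
```

```bash
python3 -m jog '0 0 0 0 0 -0.5 0;0 0 0 0 0 -0.3 0;0 0 0 0 0 -0.2 0;0 0 0 0 0 -0.1 0;0 0 0 0 0 -0.06 0;0 0 0 0 0 -0.03 0;0 0 0 0 0 0 0;0 0 0 0 0 0 0'
```

```text
time: 9.3
position: [434.3, 347.5, 187.6]
tool_rot: [-0.0, 1.0, 0.026, 0.0]
wrist_force: [0.2, -0.1, -1.9]
width: 59.3
grip_force: 64.8
```

```bash
python3 -m jog '0 0 0 0 0 -0.05 0;0 0 0 0 0 -0.03 0;0 0 0 0 0 -0.03 0;0 0 0 0 0 0 0;0 0 0 0 0 0 0;0 0 0 0 0 0 0;0 0 0 0 0 0 0;0 0 0 0 0 0 0'
```

```text
time: 10.3
position: [434.2, 347.4, 184.9]
tool_rot: [-0.0, 1.0, 0.026, -0.0]
wrist_force: [-1.2, -0.1, 4.6]
width: 59.2
grip_force: 65.2
```

```bash
python3 -m jog '0 0 0 0 0 0 1;0 0 0 0 0 0 1;0 0 0 0 0 0 1;0 0 0 0 0 0 1;0 0 0 0 0 0.6 1;0 0 0 0 0 1 1;0 0 0 0 0 1 1;0 0 0 0 0 0 1'
python3 -m jog '0 0 0 0.8 -0.08 0 1;0 0 0 0.9 -0.08 0 1;0 0 0 0.9 -0.08 0 1;0 0 0 0.9 -0.08 0 1;0 0 0 0.7 -0.05 0 1;0 0 0 0 0 0 1;0 0 0 0 0 0 1;0 0 0 0 0 0 1'
python3 - <<'E'
from h import *
c=eyes.camera("side"); cv2.imwrite("pics/s2.png",cv2.resize(c["pixels"][200:400,140:340],None,fx=3,fy=3))
E
```

```text
time: 11.3
position: [435.0, 347.9, 252.4]
tool_rot: [-0.002, 1.0, 0.026, 0.002]
wrist_force: [0.3, 0.4, -1.0]
width: 85.6
grip_force: 0.0
time: 12.3
position: [538.2, 338.6, 249.5]
tool_rot: [-0.0, 1.0, 0.026, -0.001]
wrist_force: [-0.9, 0.9, -0.3]
width: 85.2
grip_force: 0.0
```

View pics/s2.png

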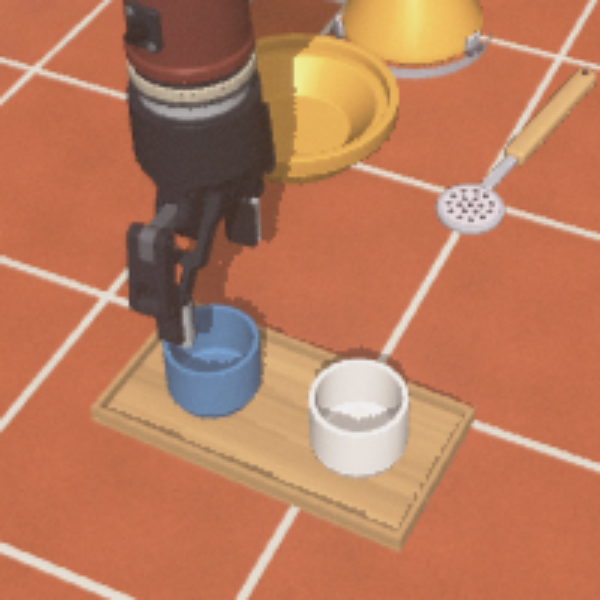

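The white ramekin stands upright in the tray's empty half, at crop (358,415). The open gripper is above the spare, so I'll grasp that next.

```bash
python3 -m jog '0 0 0 0.06 0 -0.8 1;0 0 0 0 0 -0.8 1;0 0 0 0 0 -0.5 1;0 0 0 0 0 -0.36 1;0 0 0 0 0 0 1;0 0 0 0 0 0 0;0 0 0 0 0 0 0;0 0 0 0 0 0 0'
python3 -m jog '0 0 0 0 0 0 0;0 0 0 0 0 0.2 0;0 0 0 0 0 0.2 0;0 0 0 0 0 0.4 0;0 0 0 0 0 1 0;0 0 0 0 0 1 0;0 0 0 0 0 1 0;0 0 0 0 0 0.8 0'
```

```text
time: 13.35
position: [541.3, 338.6, 189.7]
tool_rot: [-0.001, 1.0, 0.026, 0.001]
wrist_force: [-0.4, -1.1, 4.8]
width: 60.3
grip_force: 65.1
time: 14.35
position: [540.8, 338.1, 304.8]
tool_rot: [-0.0, 1.0, 0.026, 0.001]
wrist_force: [-0.4, -0.1, -2.1]
width: 60.3
grip_force: 65.0
```

```bash
python3 -m jog '0 0 0 -0.35 -1 0 0;0 0 0 -0.35 -1 0 0;0 0 0 -0.35 -1 0 0;0 0 0 -0.35 -1 0 0;0 0 0 -0.35 -1 0 0;0 0 0 -0.35 -1 0 0;0 0 0 -0.35 -1 0 0;0 0 0 -0.35 -1 0 0'
python3 -m jog '0 0 0 0 -1 0 0;0 0 0 0 -1 0 0;0 0 0 0 -1 0 0;0 0 0 0 -1 0 0;0 0 0 0 -1 0 0;0 0 0 0 -1 0 0;0 0 0 0 -1 0 0;0 0 0 0 -1 0 0'
python3 -m jog '0 0 0 -0.35 -1 0 0;0 0 0 -0.35 -1 0 0;0 0 0 -0.35 -1 0 0;0 0 0 -0.35 -1 0 0;0 0 0 -0.35 -1 0 0;0 0 0 -0.35 -1 0 0;0 0 0 -0.35 -1 0 0;0 0 0 -0.35 -1 0 0'
python3 -m jog '0 0 0 -0.12 -0.87 0 0;0 0 0 -0.12 -0.87 0 0;0 0 0 -0.12 -0.87 0 0;0 0 0 -0.12 -0.87 0 0;0 0 0 0 0 -0.7 0;0 0 0 0 0 -0.7 0;0 0 0 0 0 0 0;0 0 0 0 0 0 0'
```

```text
time: 15.35
position: [470.4, 137.3, 303.8]
tool_rot: [-0.0, 1.0, 0.026, 0.0]
wrist_force: [0.3, -0.8, -1.3]
width: 59.9
grip_force: 65.0
time: 16.35
position: [470.7, -62.7, 303.8]
tool_rot: [0.0, 1.0, 0.026, 0.0]
wrist_force: [0.5, -0.5, -1.0]
width: 60.4
grip_force: 65.0
time: 17.35
position: [400.4, -262.7, 303.8]
tool_rot: [0.0, 1.0, 0.026, 0.0]
wrist_force: [0.2, 0.2, -1.1]
width: 60.0
grip_force: 65.0
time: 18.35
position: [388.9, -349.0, 268.9]
tool_rot: [0.0, 1.0, 0.026, 0.0]
wrist_force: [-0.3, -0.3, -1.1]
width: 60.3
grip_force: 65.1
```

```bash
python3 -m jog '0 0 0 0 0 -0.8 0;0 0 0 0 0 -0.8 0;0 0 0 0 0 -0.5 0;0 0 0 0 0 -0.3 0;0 0 0 0 0 -0.2 0;0 0 0 0 0 0 0;0 0 0 0 0 0 0;0 0 0 0 0 0 0'
python3 - <<'E'
from h import *
c=eyes.camera("side"); cv2.imwrite("pics/s3.png",cv2.resize(c["pixels"][110:210,280:420],None,fx=5,fy=5,interpolation=cv2.INTER_CUBIC))
E
```

```text
time: 19.35
position: [388.9, -348.9, 203.6]
tool_rot: [0.0, 1.0, 0.026, 0.0]
wrist_force: [-0.1, 0.1, -1.2]
width: 60.4
grip_force: 65.1
```

View pics/s3.png

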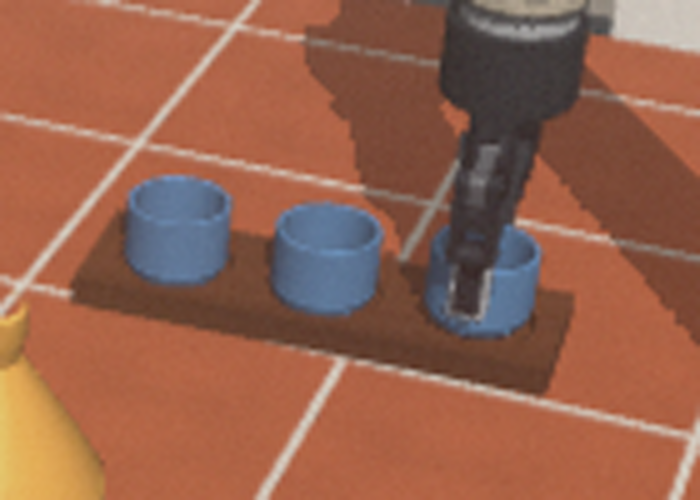

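The spare hangs just above its well, with its rim at crop (484,255) in line with the other two. I'll lower it the last few millimetres.

```bash
python3 -m jog '0 0 0 0 0 -0.08 0;0 0 0 0 0 -0.08 0;0 0 0 0 0 -0.05 0;0 0 0 0 0 -0.03 0;0 0 0 0 0 0 0;0 0 0 0 0 0 0;0 0 0 0 0 0 0;0 0 0 0 0 0 0'
```

```text
time: 20.4
position: [388.6, -348.8, 197.7]
tool_rot: [-0.0, 1.0, 0.026, -0.0]
wrist_force: [-1.4, 0.9, 5.9]
width: 60.3
grip_force: 65.6
```

```bash
python3 -m jog '0 0 0 0 0 0 1;0 0 0 0 0 0 1;0 0 0 0 0 0 1;0 0 0 0 0 0 1;0 0 0 0 0 0.6 1;0 0 0 0 0 1 1;0 0 0 0 0 1 1;0 0 0 0 0 1 1'
python3 -m jog '0 0 0 0 0 1 1;0 0 0 0 0 0.5 1;0 0 0 0.7 1 0 1;0 0 0 0.7 1 0 1;0 0 0 0.7 1 0 1;0 0 0 0.7 1 0 1;0 0 0 0.7 1 0 1;0 0 0 0.7 1 0 1'
python3 -m jog '0 0 0 0.7 1 0 1;0 0 0 0.7 1 0 1;0 0 0 0.7 1 0 1;0 0 0 0.7 1 0 1;0 0 0 0.7 0.6 0 1;0 0 0 0 0 0 1;0 0 0 0 0 0 1;0 0 0 0 0 0 1'
python3 - <<'E'
from h import *
c=eyes.camera("side"); cv2.imwrite("pics/s4.png",cv2.resize(c["pixels"][50:250,190:430],None,fx=3,fy=3,interpolation=cv2.INTER_CUBIC))
print(w(c,190+484/3,0,0))
E
```

```text
time: 21.4
position: [388.7, -348.8, 289.0]
tool_rot: [0.0, 1.0, 0.026, 0.0]
wrist_force: [0.4, -0.1, -0.2]
width: 85.5
grip_force: 0.0
time: 22.4
position: [494.0, -197.9, 324.7]
tool_rot: [-0.0, 1.0, 0.026, -0.0]
wrist_force: [0.8, -0.5, -0.1]
width: 85.8
grip_force: 0.0
time: 23.4
position: [580.4, -85.3, 324.7]
tool_rot: [0.0, 1.0, 0.025, -0.0]
wrist_force: [0.1, 0.2, 0.4]
width: 85.4
grip_force: 0.0
[ 1056.1 -2415.8]
```

View pics/s4.png

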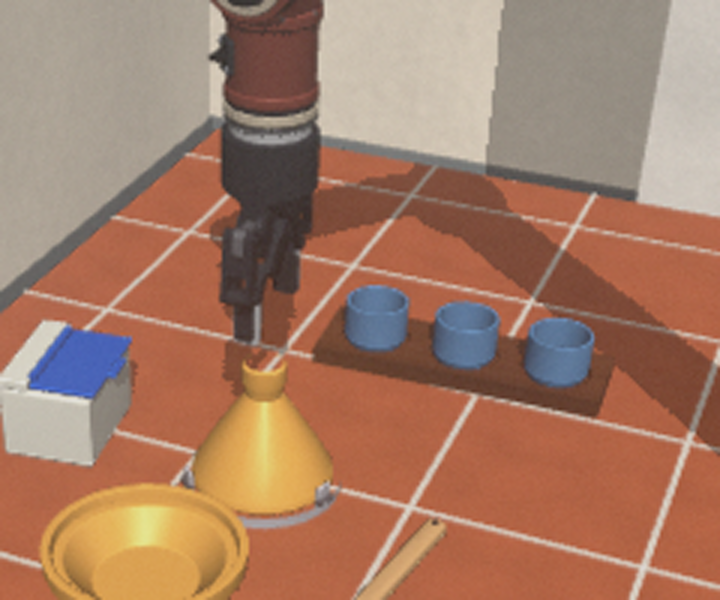

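The spare now sits level in its well, at crop (560,350). The gripper is over the lid's knob, at crop (265,375), so I'll descend and grasp it.

```bash
python3 -m jog '0 0 0 0 0.04 -0.8 1;0 0 0 0 0 -0.7 1;0 0 0 0 0 -0.4 1;0 0 0 0 0 -0.28 1;0 0 0 0 0 0 0;0 0 0 0 0 0 0;0 0 0 0 0 0 0;0 0 0 0 0 0 0'
python3 -m jog '0 0 0 0 0 0 0;0 0 0 0 0 0 0;0 0 0 0 0 0.2 0;0 0 0 0 0 0.2 0;0 0 0 0 0 0.4 0;0 0 0 0 0 0.4 0;0 0 0 0 0 0 0;0 0 0 0 0 0 0'
```

```text
time: 24.45
position: [581.5, -83.2, 270.9]
tool_rot: [0.0, 1.0, 0.026, 0.001]
wrist_force: [-0.8, -2.0, 2.3]
width: 36.4
grip_force: 59.7
time: 25.45
position: [581.1, -82.8, 300.2]
tool_rot: [-0.0, 1.0, 0.026, -0.0]
wrist_force: [-0.1, -0.2, -3.7]
width: 35.9
grip_force: 60.3
```

```bash
python3 -m jog '0 0 0 0 0 0.8 0;0 0 0 0 0 0.8 0;0 0 0 0 0 0.4 0;0 0 0 0.2 0.8 0 0;0 0 0 0.2 0.8 0 0;0 0 0 0.2 0.8 0 0;0 0 0 0.2 0.8 0 0;0 0 0 0.2 0.8 0 0'
python3 -m jog '0 0 0 0.07 0.8 0 0;0 0 0 0 0.8 0 0;0 0 0 0 0.8 0 0;0 0 0 0 0.52 0 0;0 0 0 0 0 -0.4 0;0 0 0 0 0 -0.4 0;0 0 0 0 0 0 0;0 0 0 0 0 0 0'
python3 - <<'E'
from h import *
c=eyes.camera("side"); cv2.imwrite("pics/s5.png",cv2.resize(c["pixels"][90:290,160:340],None,fx=3,fy=3,interpolation=cv2.INTER_CUBIC))
E
```

```text
time: 26.45
position: [606.6, 19.0, 349.9]
tool_rot: [-0.0, 1.0, 0.026, -0.0]
wrist_force: [-0.0, -0.6, -3.9]
width: 35.9
grip_force: 60.8
time: 27.45
position: [608.2, 89.3, 330.1]
tool_rot: [0.0, 1.0, 0.025, -0.0]
wrist_force: [-0.5, 0.3, -3.3]
width: 36.0
grip_force: 60.8
```

View pics/s5.png

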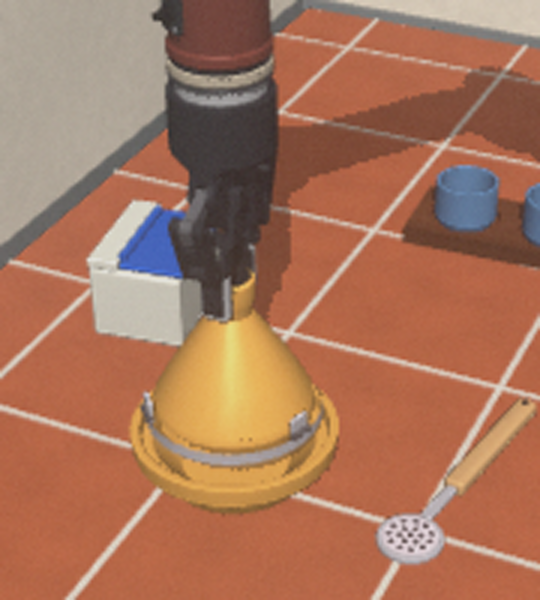

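The lid hangs level and centred over the base, with its ring at crop (235,440). Now I'll lower it slowly and watch the force.

```bash
python3 -m jog '0 0 0 0 0.04 -0.3 0;0 0 0 0 0 -0.3 0;0 0 0 0 0 -0.1 0;0 0 0 0 0 -0.1 0;0 0 0 0 0 0 0;0 0 0 0 0 0 0;0 0 0 0 0 0 0;0 0 0 0 0 0 0'
python3 -m jog '0 0 0 0 0 -0.05 0;0 0 0 0 0 -0.05 0;0 0 0 0 0 0 0;0 0 0 0 0 0 0;0 0 0 0 0 0 0;0 0 0 0 0 0 0;0 0 0 0 0 0 0;0 0 0 0 0 0 0'
```

```text
time: 28.5
position: [608.0, 91.2, 310.3]
tool_rot: [-0.0, 1.0, 0.026, 0.0]
wrist_force: [-0.1, 0.6, -3.9]
width: 36.2
grip_force: 60.8
time: 29.5
position: [608.0, 91.2, 307.7]
tool_rot: [-0.0, 1.0, 0.026, 0.0]
wrist_force: [-0.0, 0.7, -3.7]
width: 35.8
grip_force: 60.8
```

Inside the lip and still hanging free. About 1 mm to go.

```bash
python3 -m jog '0 0 0 0 0 -0.03 0;0 0 0 0 0 -0.02 0;0 0 0 0 0 0 0;0 0 0 0 0 0 0;0 0 0 0 0 0 0;0 0 0 0 0 0 0;0 0 0 0 0 0 0;0 0 0 0 0 0 0'
```

```text
time: 30.5
position: [608.1, 90.9, 306.9]
tool_rot: [0.0, 1.0, 0.026, 0.0]
wrist_force: [-2.1, -1.7, 6.0]
width: 36.3
grip_force: 61.7
```

```bash
python3 -m jog '0 0 0 0 0 0 1;0 0 0 0 0 0 1;0 0 0 0 0 0 1;0 0 0 0 0 0 1;0 0 0 0 0 0.5 1;0 0 0 0 0 1 1;0 0 0 0 0 1 1;0 0 0 0 0 0 1'
python3 -m jog '0 0 0.95 -0.57 -0.205 0 1;0 0 0.95 -0.57 -0.205 0 1;0 0 0.95 -0.57 -0.205 0 1;0 0 0.95 -0.57 -0.205 0 1;0 0 0.95 -0.57 -0.205 0 1;0 0 0.95 -0.57 -0.205 0 1;0 0 0.95 -0.57 -0.205 0 1;0 0 0.95 -0.57 -0.205 0 1'
python3 -m jog '0 0 0.95 -0.57 -0.205 0 1;0 0 0.95 -0.57 -0.205 0 1;0 0 0.95 -0.57 -0.205 0 1;0 0 0.95 -0.57 -0.205 0 1;0 0 0 0 0 -1 1;0 0 0 0 0 -1 1;0 0 0 0 0 -1 1;0 0 0 0 0 0 1'
python3 - <<'E'
from h import *
from scipy.spatial.transform import Rotation as R
s=readout.sense(); q=s["tool_rot"]; y=R.from_quat([*q[1:],q[0]]).apply([0,1,0]); print("psi",np.degrees(np.arctan2(y[1],y[0])),y)
c=eyes.camera("side"); cv2.imwrite("pics/s6.png",cv2.resize(c["pixels"][100:300,160:400],None,fx=3,fy=3,interpolation=cv2.INTER_CUBIC))
E
```

```text
time: 31.5
position: [608.7, 91.1, 372.1]
tool_rot: [-0.0, 1.0, 0.026, 0.003]
wrist_force: [-0.2, 0.3, -0.7]
width: 85.5
grip_force: 0.0
time: 32.5
position: [493.2, 49.9, 368.4]
tool_rot: [-0.0, 0.885, 0.465, -0.001]
wrist_force: [0.2, -0.2, 0.5]
width: 85.4
grip_force: 0.0
time: 33.5
position: [436.2, 29.5, 292.5]
tool_rot: [-0.001, 0.758, 0.652, -0.002]
wrist_force: [-0.2, 0.2, 0.1]
width: 85.3
grip_force: 0.0
psi -8.653460496431967 [ 0.98860484 -0.15045609 -0.00484142]
```

View pics/s6.png

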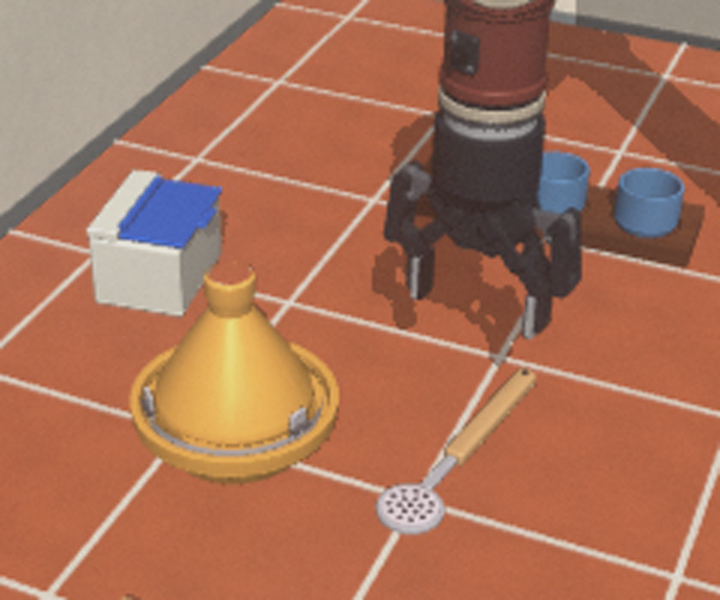

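The lid sits level inside the rim, at crop (235,430). The gripper is above the spoon with its closing line across the handle, so I'll descend and grasp.

```bash
python3 -m jog '0 0 0 0.04 0 -1 1;0 0 0 0 0 -1 1;0 0 0 0 0 -1 1;0 0 0 0 0 -0.8 1;0 0 0 0 0 -0.5 1;0 0 0 0 0 -0.26 1;0 0 0 0 0 0 0;0 0 0 0 0 0 0'
python3 -m jog '0 0 0 0 0 0 0;0 0 0 0 0 0 0;0 0 0 0 0 0 0;0 0 0 0 0 0 0;0 0 0 0 0 0 0;0 0 0 0 0 0 0;0 0 0 0 0 0 0;0 0 0 0 0 0 0'
```

```text
time: 34.55
position: [438.2, 29.7, 180.5]
tool_rot: [0.0, 0.759, 0.652, 0.0]
wrist_force: [-0.1, 0.4, -0.4]
width: 51.5
grip_force: 0.0
time: 35.55
position: [438.0, 29.7, 180.5]
tool_rot: [0.0, 0.759, 0.652, 0.0]
wrist_force: [-0.6, 0.1, 6.1]
width: 15.7
grip_force: 58.8
```

```bash
python3 -m jog '0 0 0 0 0 0.2 0;0 0 0 0 0 0.3 0;0 0 0 0 0 0.5 0;0 0 0 0 0 0.5 0;0 0 0 0 0 0.5 0;0 0 0 0 0 0 0;0 0 0 0 0 0 0;0 0 0 0 0 0 0'
python3 - <<'E'
from h import *
c=eyes.camera("side"); cv2.imwrite("pics/s7.png",cv2.resize(c["pixels"][150:300,240:400],None,fx=4,fy=4,interpolation=cv2.INTER_CUBIC))
E
```

```text
time: 36.55
position: [437.8, 29.6, 229.6]
tool_rot: [-0.0, 0.758, 0.652, -0.0]
wrist_force: [-0.9, 0.3, -1.0]
width: 16.0
grip_force: 58.8
```

View pics/s7.png

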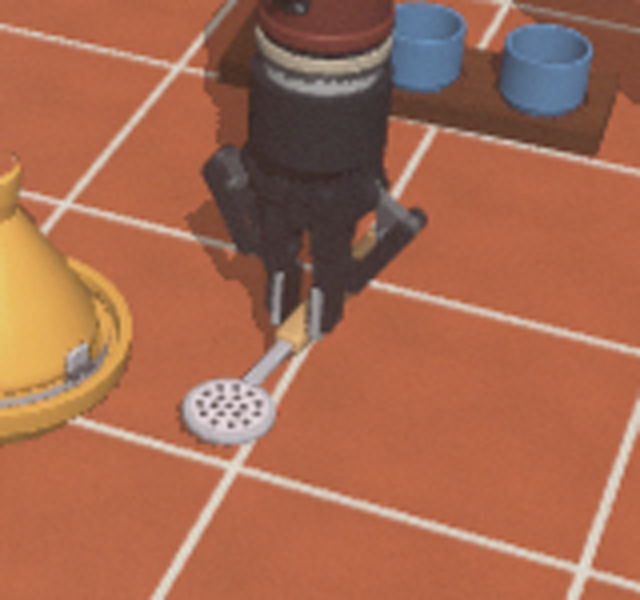

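```bash
python3 - <<'E'
from h import *
c=eyes.camera("side")
for z in(30,42,54,66): print(z,p(c,[450.2,112.6,z]).round(1))
E
python3 -m jog '0 0 -0.95 0.12 -0.96 0 0;0 0 -0.95 0.12 -0.96 0 0;0 0 -0.95 0.12 -0.96 0 0;0 0 -0.95 0.12 -0.96 0 0;0 0 -0.95 0.12 -0.96 0 0;0 0 -0.95 0.12 -0.96 0 0;0 0 -0.95 0.12 -0.96 0 0;0 0 -0.95 0.12 -0.96 0 0'
python3 -m jog '0 0 -0.95 0.12 -0.96 0 0;0 0 -0.95 0.12 -0.96 0 0;0 0 -0.95 0.12 -0.96 0 0;0 0 -0.95 0.1 -0.89 0 0;0 0 0 0 0 0 0;0 0 0 0 0 0 0;0 0 0 0 0 0 0;0 0 0 0 0 0 0'
python3 - <<'E'
from h import *
from scipy.spatial.transform import Rotation as R
s=readout.sense(); q=s["tool_rot"]; y=R.from_quat([*q[1:],q[0]]).apply([0,1,0]); print("psi",np.degrees(np.arctan2(y[1],y[0])),y)
c=eyes.camera("top"); cv2.imwrite("pics/t8.png",cv2.resize(c["pixels"][180:320,340:460],None,fx=4,fy=4,interpolation=cv2.INTER_CUBIC))
E
```

```text
30 [296.5 259.4]
42 [296.7 255.3]
54 [296.9 251.1]
66 [297.1 246.9]
time: 37.65
position: [462.2, -163.9, 229.9]
tool_rot: [-0.0, 0.969, 0.248, 0.0]
wrist_force: [1.0, 0.9, -1.3]
width: 16.0
grip_force: 58.8
time: 38.65
position: [473.6, -255.7, 229.9]
tool_rot: [-0.0, 1.0, 0.027, -0.0]
wrist_force: [-0.2, 0.1, -1.1]
width: 15.8
grip_force: 58.8
psi -86.95343003842258 [ 5.31476073e-02 -9.98586350e-01 -7.95354562e-04]
```

View pics/t8.png

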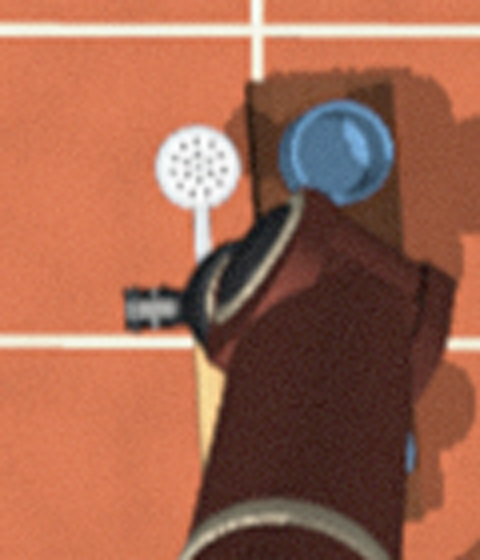

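The spoon is held parallel to the plank, with its bowl at crop (198,167), beside the plank's left edge. I'll lower it now.

```bash
python3 -m jog '0 0 0 0 0 -0.7 0;0 0 0 0 0 -0.6 0;0 0 0 0 0 -0.3 0;0 0 0 0 0 -0.2 0;0 0 0 0 0 -0.08 0;0 0 0 0 0 0 0;0 0 0 0 0 0 0;0 0 0 0 0 0 0'
python3 - <<'E'
from h import *
c=eyes.camera("top"); print("bowl est",w(c,389.1,221.4,54))
E
```

```text
time: 39.7
position: [473.6, -256.6, 183.2]
tool_rot: [0.0, 1.0, 0.026, 0.0]
wrist_force: [0.3, -0.2, -1.4]
width: 15.5
grip_force: 58.8
bowl est [ 558.1 -252.2]
```

```bash
python3 -m jog '0 0 0 0 0 -0.05 0;0 0 0 0 0 -0.03 0;0 0 0 0 0 -0.02 0;0 0 0 0 0 -0.02 0;0 0 0 0 0 0 0;0 0 0 0 0 0 0;0 0 0 0 0 0 0;0 0 0 0 0 0 0'
```

```text
time: 40.75
position: [473.4, -256.6, 180.6]
tool_rot: [-0.0, 1.0, 0.026, 0.0]
wrist_force: [-1.7, 1.7, 5.3]
width: 15.7
grip_force: 59.5
```

Contact at the pick-up height. I'll open only part way, because ramekin b is close to the finger, and then rise straight up.

```bash
python3 -m jog '0 0 0 0 0 0 0.4;0 0 0 0 0 0 0.4;0 0 0 0 0 0 0.4;0 0 0 0 0 0 0.4;0 0 0 0 0 0.3 0.4;0 0 0 0 0 0.8 0.4;0 0 0 0 0 1 0.4;0 0 0 0 0 1 0.4'
python3 -m jog '0 0 0 0 0 1 0.4;0 0 0 0 0 1 0.4;0 0 0 -0.2 1 1 0.4;0 0 0 0 1 1 0.4;0 0 0 0 1 0 0.4;0 0 0 0 1 0 0.4;0 0 0 0 1 0 0.4;0 0 0 0 1 0 0.4'
python3 -m jog '0 0 0 0 1 0 0.4;0 0 0 0 1 0 0.4;0 0 0 0 1 0 0.4;0 0 0 0 0 0 0.4;0 0 0 0 0 0 0.4;0 0 0 0 0 0 0.4;0 0 0 0 0 0 0.4;0 0 0 0 0 0 0.4'
python3 - <<'E'
from h import *
c=eyes.camera("top"); im=c["pixels"]
cv2.imwrite("pics/t9.png",cv2.resize(im[180:320,360:460],None,fx=4,fy=4,interpolation=cv2.INTER_CUBIC))
s=eyes.camera("side"); cv2.imwrite("pics/s9.png",s["pixels"])
E
```

```text
time: 41.75
position: [473.4, -256.6, 258.6]
tool_rot: [0.0, 1.0, 0.026, 0.0]
wrist_force: [0.9, -0.2, 0.5]
width: 34.1
grip_force: 0.0
time: 42.75
position: [468.2, -105.8, 358.0]
tool_rot: [0.0, 1.0, 0.026, 0.0]
wrist_force: [-0.1, 0.5, -0.1]
width: 34.0
grip_force: 0.0
time: 43.75
position: [468.5, -32.0, 357.4]
tool_rot: [0.0, 1.0, 0.025, -0.0]
wrist_force: [0.4, -0.5, 0.2]
width: 34.0
grip_force: 0.0
```

View pics/t9.png

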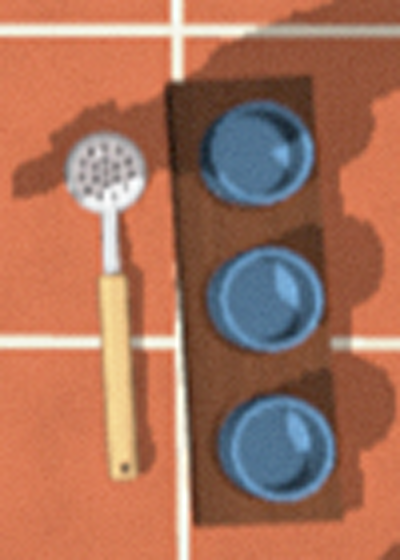

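View pics/s9.png

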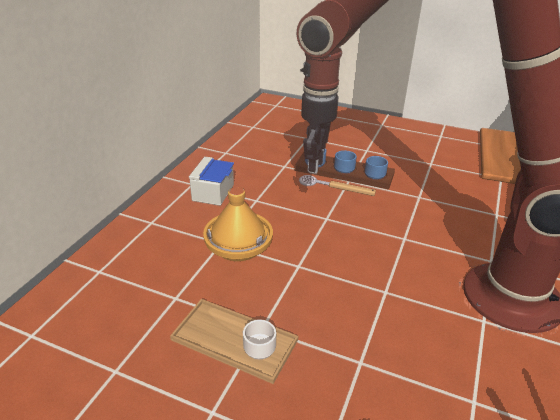

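The top view shows the spoon lying beside the plank and three blue ramekins in its wells. The side view shows the white ramekin in the tray and the lid on the base. I'll check the numbers before handing in.

```bash
python3 - <<'E'
from h import *
c=eyes.camera("top"); g=lambda x,y,z:w(c,360+(x+.5)/4-.5,180+(y+.5)/4-.5,z)
th=np.radians(3); C=np.array([477.1,-343.4]); Rm=np.array([[np.cos(th),np.sin(th)],[-np.sin(th),np.cos(th)]])
bo,bu=g(106,173,6),g(123,479,10); d=(bo-bu)/np.linalg.norm(bo-bu)
print("spoon in plank",Rm@(bo-84*d-C),Rm@(bu+110*d-C),"ang",np.degrees(np.arctan2(d[1],d[0]))-3)
for n,q in(("a",(259,153)),("b",(267,299)),("spare",(277,447))): print(n,(Rm@(g(*q,57)-C)).round(1))
cn,m=blob(c,(205,155,298,245),(10,110,60),(32,255,255)); e=cv2.fitEllipse(cv2.convexHull(cn)); print("base+lid",e[0])
E
```

```text
spoon in plank [ 1.00032338 86.53076939] [ 1.83865215 86.52117004] ang -0.6560408433104086
a [89.9  0.8]
b [0.6 2.1]
spare [-88.9   2.2]
base+lid (250.6255645751953, 201.4180908203125)
```

All within tolerance.

```bash
python3 -c "
from plant import robot
print(robot.finish_job())"
```

```text
the job is handed in; nothing more can be done
None
```

I finished the tagine service and handed it in at about 44 s; my last camera check put the spare and spoon within tolerance and showed the lid seated and the white ramekin in the tray, but the hand-in gave no verdict.

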